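Register a well plate and hold the sprung row pointer at its mark

TASK

Push the red well plate on the row guide into the corner of the two blue stops, so that it lies flat with its edges against both of them, while the pointer rod is still retracted. Then pull the sprung yellow pointer out by its knob until the pointer stands over the green marker clip, and hold it still there: finish while holding it, with the plate still against its stops. Leave the other things on the bench as they are.

Things in the scene. Friction and masses are not known exactly. Their poses are not given: they have to be found in the camera images.
- row_guide: Row guide fixed to the bench: aluminium slab 6 mm thick, x -100 to +100 mm, y -200 to +100 mm, with two blue stops and a steel barrel. Origin: on the bench (z = 0), where the centre of the plate belongs once it is against both stops; z up, x roughly away from the robot. The plate is pushed towards +x and +y of the guide.
- far_stop (a point): Middle of the top of the far stop's face that meets the plate. Blue rail along the guide's y, 8 mm thick; face at x = +43 mm of the guide, y -75 to +75 mm, top 44 mm above the bench.
- side_stop (a point): Middle of the top of the side stop's face that meets the plate. Blue bar along the guide's x, 10 mm thick; face at y = +64 mm of the guide, x -32 to +43 mm, top 36 mm above the bench.
- barrel_mouth (a point): Centre of the mouth of the rod's barrel, 32 mm above the bench. The barrel, 27 mm thick at the mouth, lies beyond the far stop along the guide's y, at x = +80 mm, y -195 to -80 mm; the rod comes out towards +y.
- well_plate: Loose red 24-well plate, open on top, 85.5 (its x) by 127.8 (its y) by 41 mm high, about 0.15 kg, too wide to grip across. Origin: centre of its underside, on the slab, 6 mm above the bench. Starts up to 35 mm short of the far stop, 45 mm short of the side stop, skewed up to 0.15 rad; registered, its origin is at x = y = 0 of the guide, axes parallel.
- pointer_rod (a joint): How far the telescoping rod is pulled out of its barrel, in m: 0 retracted, at most 0.10; it slides straight along the guide's +y, knob and pointer with it. Its inner spring pulls it back with 3.6 N at 0 plus 60 N/m of pull (about 9 N at 0.09); let go, it snaps back to 0.
- pull_knob (a point): Upright yellow knob on the rod's head, a cylinder 18 mm in diameter, 64 to 112 mm above the bench; nothing stands within 25 mm of it above 64 mm. The point: on its axis, mid-height of the knob, 88 mm above the bench. Retracted, it is at x = +80, y = -35 mm of the guide. The dark block under it is 18 mm square.
- pointer_tip (a point): Tip of the yellow pointer, a bar 6 mm wide and high running from under the knob to the guide's -x, over the far stop and the plate's edge. Tip at mid-width, 62 mm from the knob's axis, at the knob's y in the guide's frame, 61 mm above the bench (underside 58 mm).
- marker_clip: Green marker clip, fixed on top of the far stop, 10 mm wide along the guide's y, top 52 mm above the bench. Origin: middle of its width, at the stop's top edge (44 mm above the bench); axes parallel to the guide's. The pointer is to stand over it, at the same y in the guide's frame: 35 to 83 mm of pull.
- blue_cap: Bystander: blue screw cap, 30 mm across, 12 mm high, lying on the guide's slab near its front left corner. Origin: centre of its underside.
- tube: Bystander: standing tube with a blue cap, 33 mm across, 114 mm high, on the bench left of the guide. Origin: centre of its underside.
- reagent_bottle: Bystander: bottle 60 mm across, 110 mm high, on the bench right of the guide. Origin: centre of its underside.
- beaker: Bystander: clear beaker 72 mm across, 90 mm high, on the bench to the left. Origin: centre of its underside.
- timer: Bystander: white timer 62 x 62 x 18 mm on the bench in front of the guide. Origin: centre of its underside.
- marker_pen: Bystander: pen 130 mm long (its y), 13 mm thick, on the bench beyond the guide. Origin: centre of its underside.
- small_jar: Bystander: amber jar 44 mm across, 50 mm high, on the bench beyond the guide. Origin: centre of its underside.
Mind the look-alikes: they are no part of the job. What is meant by the well_plate is not black, pink or purple, and is the larger of those in its own colour.

How it is judged:
By the outcome, as a careful person would: the job done as asked, in the order asked, and still so for the second after the job is handed in, while the arm keeps its last pose, push and grip.
It also fails if it takes over 61 s, if anything falls off the work surface, if the arm or the gripper's body presses on something with over 40 N, if the wrist force passes 120 N, or if a joint passes its speed limit or range.

ROBOT

A 6-joint arm with a two-finger parallel gripper is mounted at the origin on the work surface. World frame = base frame: x ahead of the robot, y to its left, z up, the work surface at z = 0. Lengths are in m, angles in rad, forces in N, time in s.
With the tool pointing down it reaches from about 0.425 to 0.95 m from the base axis. Payload 14.7 kg.
Tool frame: the origin (TCP) lies midway between the tips of the shut fingers; the grasp point (between the pads) lies 19 mm behind it; z points along the fingers, x is the direction in which the jaws open and shut, and the axes are right-handed (so a half turn about z gives the same grasp; the last joint's range is limited). The gripper opens to 85 mm and grips with 20 to 120 N. Pads are 22 mm wide; open, the fingers measure 114 mm over their backs; the gripper's body (76 mm by 85 mm) begins 54 mm behind the grasp point. The pads swing forward as they close: fully open they stand 13 mm farther back than shut.
Start: joints at [1.148, 0.48, 1.596, -0, 1.065, -0.047], TCP at [0.239, 0.605, 0.231] pointing down, gripper open.
Joint ranges: [-2.75, 2.75], [-0.82, 2.05], [0.23, 2.67], [-1.56, 4.7], [0.09, 2.69], [-2.92, 2.92]. Speed limits (rad/s): [1.89, 1.89, 2.39, 3.01, 3.01, 3.01].

INTERFACE

Orientations are given as [roll, pitch, yaw] about the fixed x, y, z axes, in that order (R = Rz(yaw) Ry(pitch) Rx(roll)).
In Python, from cell import bot gives the robot as it stands. The module is installed in compiled form; this text tells all that it offers.
- The arm moves only by the tool send_rows, never from a script. Its argument "rows" is a list of rows, each an object with "dp": the shift along the tool's x, y, z in m, a list of three; "spin": the turn about the tool's z in rad. A call has 1 to 12 rows; each row is the pose to reach, as a shift and turn from the pose measured when the call began, along the tool's axes at that moment; what a row does not reach only later rows make up. A row lasts 1/8 s, in which the tool goes at most 62.5 mm and 10.7 degrees, less where a joint would pass 70% of its speed; a pose out of reach is approached as far as the arm can. A call with a gripper value outside its range is refused whole. "grip" is the closure, from 0 (fully open) to 1 (shut), set as the call begins (left out, the last holds). The fingers move at their own pace and stop on an object; "newtons" is the grip in N (left out, the last holds). Time passes only in rows, so rows that repeat a pose let the fingers close. It gives the time, the measured TCP pose, the force and the opening at its end, in the units of the state.
- bot.sense(): the state, without advancing time (a new reading comes with each control period).
- bot.capture(name): name is "side" or "top" or "wrist"; returns a dict with "frame" (400x640x3 uint8, blue, green, red), "fx", "fy", "cx", "cy" (pixels), "k1" (the pictures are not rectified: a ray, as slopes to the right and down, at radius r is drawn at 1 + k1 r^2 times it, then the intrinsics apply), "camera_from_world" (4x4, takes a point from world to camera coordinates). Camera axes: x right, y up, looking along -z (the intrinsics and any distortion apply to the point x, -y, -z); pixel columns grow to the right and rows downward; lengths in m; the calibration is good to about 2 mm. A picture is of the moment at which its call begins. There is no depth.
- bot.sign_off(): hands the job in, once; it reports no verdict.
The state is a dict: "time_s": time; "joint_pos": joint angles; "joint_velocities": joint speeds; "tau": joint torques, N m; "eef_pos": TCP position; "ee_rot": TCP orientation; "ft_force": force on the tool from outside, world axes, zero at the start; "moment": the same for the moment, N m; "finger_gap": finger opening in m.
Only numpy, scipy, OpenCV 4.12 (cv2) and the standard library are available. Lean on these libraries where they do the work, as an engineer would, in place of code of your own. Each camera call takes 0.05 s, during which the arm holds its last target. There are 200 camera calls.

## Working session

There is one attempt and no reset: what is moved stays moved. The work goes in short steps, Python scripts to look and compute and a tool call to move; the robot and the scene stay as the last step left them, time stands still between calls to the robot, and variables do not carry over. Pictures are saved under pics/ and viewed, about 8 in all and at most 12, crops included, and the job is handed in when it is done.

Besides the shell and the picture viewer there is one more tool, called after ">>>" as name(argument=value, ...), one argument or row to a line, values as JSON. send_rows: Moves the arm, as the interface text tells. Its arguments: {"type":"object","properties":{"rows":{"type":"array"},"grip":{"type":"number"},"newtons":{"type":"number"}},"required":["rows"]}

```bash
mkdir -p pics; cat > h.py <<'E'
import numpy as np, cv2
from cell import bot
def cap(n,f=None):
    c=bot.capture(n)
    if f: cv2.imwrite('pics/'+f,c['frame'])
    return c
def KD(c):
    return np.array([[c['fx'],0,c['cx']],[0,c['fy'],c['cy']],[0,0,1.]]),np.array([c['k1'],0,0,0.])
def proj(c,P):
    P=np.atleast_2d(P); T=np.array(c['camera_from_world']); q=P@T[:3,:3].T+T[:3,3]
    q=q*[1,-1,-1]; K,D=KD(c)
    return cv2.projectPoints(q,np.zeros(3),np.zeros(3),K,D)[0][:,0]
def ray(c,uv,z):
    "pixels -> world at height z"
    K,D=KD(c); uv=np.array(uv,float).reshape(-1,1,2)
    n=cv2.undistortPoints(uv,K,D)[:,0]; d=np.c_[n[:,0],-n[:,1],-np.ones(len(n))]
    T=np.array(c['camera_from_world']); R=T[:3,:3]; o=-R.T@T[:3,3]; d=d@R
    return o+d*((z-o[2])/d[:,2])[:,None]
E
python3 - <<'E'
from h import *
for n in('side','top','wrist'):
    c=cap(n,n+'0.png'); T=np.array(c['camera_from_world']); print(n,c['fx'],c['k1'],-T[:3,:3].T@T[:3,3],-T[2,:3])
print(bot.sense())
E
```

```text
side 373.3295755714474 0.0007603915581025272 [ 0.13883475 -0.64184917  0.71199209] [ 0.40480473  0.63256626 -0.6602977 ]
top 442.0372621518469 0.005418049069972833 [ 0.33547673 -0.03097613  1.08104284] [ 0.20789663  0.01176098 -0.97808009]
wrist 291.61686458019756 0.0063341853897824285 [0.17189051 0.63009117 0.37336198] [ 0.25926997 -0.10331309 -0.96026324]
{'time_s': 0.15, 'joint_pos': array([ 1.14836665e+00,  4.80693243e-01,  1.59673406e+00,  2.03576606e-05,
        1.06512526e+00, -4.66297100e-02]), 'joint_velocities': array([-4.71412830e-04, -8.67467220e-04, -7.33842752e-05, -4.42090963e-04,
       -1.77965340e-03,  2.52678958e-05]), 'tau': array([ 6.00510430e-04, -9.51149297e+01, -4.30453491e+01, -1.62499564e-04,
        8.32511316e-03,  3.64276093e-05]), 'eef_pos': array([0.23841987, 0.60434575, 0.23081445]), 'ee_rot': array([-3.14153013e+00,  9.58038391e-04,  1.19498652e+00]), 'ft_force': array([-0.96514979,  0.02142608, -1.20898102]), 'moment': array([-0.04098436, -0.00139284,  0.008352  ]), 'finger_gap': 0.08529246657432314}
```

View pics/top0.png

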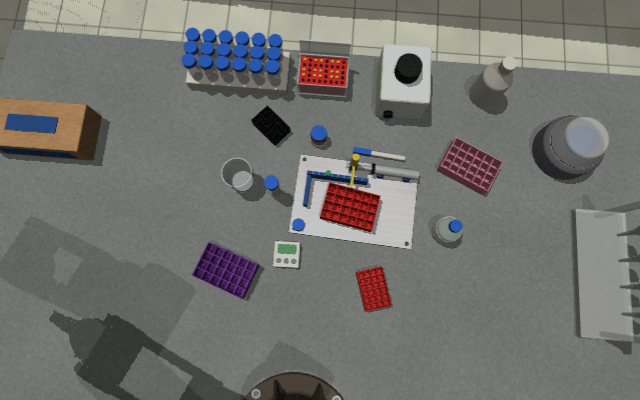

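View pics/side0.png

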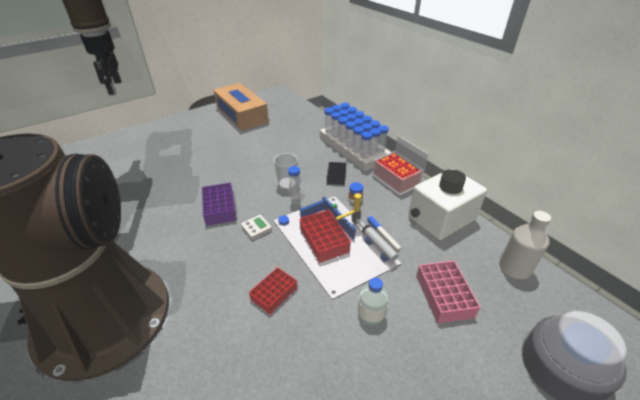

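Candidates for the plate are: red on the guide at top (350,207); smaller red (374,289); purple (226,270); pink (470,165); black (271,126); and the red rack (324,72). I choose (350,207), which is the larger red one and sits on the guide. Next is a close crop to check it.

```bash
python3 - <<'E'
from h import *
f=cv2.imread('pics/top0.png')[135:260,270:430]
cv2.imwrite('pics/crop0.png',cv2.resize(f,None,fx=4.8,fy=4.8,interpolation=cv2.INTER_CUBIC))
E
```

```text
(no output)
```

View pics/crop0.png

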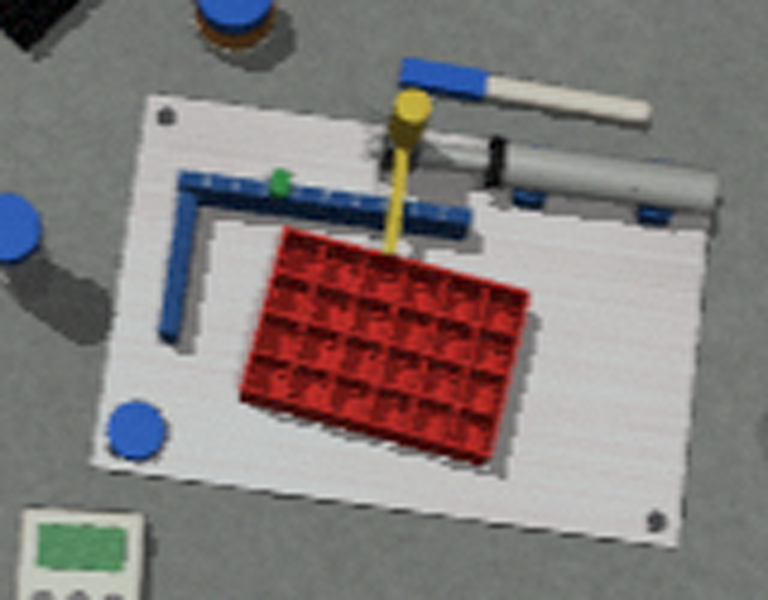

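The crop shows a 24-well (4x6) red plate on the slab, skewed and short of both stops. The knob is at crop (412,105), the clip at (281,183), and the slab corners at (149,95), (93,466) and (680,547).

```bash
python3 - <<'E'
from h import *
from scipy.optimize import least_squares
c=cap('top'); un=lambda p:(np.array(p,float)+.5)/4.8+[270,135]-.5
tw=lambda g,L:np.c_[g[0]+np.cos(g[2])*L[:,0]-np.sin(g[2])*L[:,1],g[1]+np.sin(g[2])*L[:,0]+np.cos(g[2])*L[:,1],L[:,2]]
# guide points: slab corners, stop corners, knob top
L=np.array([[.1,.1,.006],[-.1,.1,.006],[-.1,-.2,.006],[.08,-.035,.112],[.051,-.075,.044],[.043,-.075,.044],[-.032,.074,.036]])
uv=un([(149,95),(93,466),(680,547),(412,105),(471,208),(468,226),(160,335)])
r=least_squares(lambda g:(proj(c,tw(g,L))-uv).ravel(),[.6,-.05,-.1]); g=r.x
print('guide',g,'\n',(proj(c,tw(g,L))-uv).round(1).tolist())
P=np.array([[.0428,.0639,.041],[.0428,-.0639,.041],[-.0428,-.0639,.041]]);
uvp=un([(286,227),(530,293),(487,463)]); Pw=P+[0,0,.006]
rp=least_squares(lambda q:(proj(c,tw(q,Pw))-uvp).ravel(),[.55,-.05,-.1]); q=rp.x
print('plate',q,rp.fun.round(1))
ig=lambda w:np.array([[np.cos(g[2]),np.sin(g[2])],[-np.sin(g[2]),np.cos(g[2])]])@(w[:2]-g[:2])
print('plate in guide',ig(q),q[2]-g[2])
k=ray(c,un([(281,176)]),.052)[0]; print('clip top guide',ig(k),k)
k=ray(c,un([(281,195)]),.044)[0]; print('clip bottom',ig(k))
k=ray(c,un([(412,105)]),.112)[0]; print('knob',ig(k),k)
for n,p,z in(('cap',(137,430),.018),('timer',(83,540),.018),('tube',(5,228),.114)):
  k=ray(c,un([p]),z)[0]; print(n,ig(k),k)
E
```

```text
guide [ 0.5509909  -0.05193799 -0.05165233] 
 [[-0.6, -0.2], [-0.4, 0.6], [-0.1, -0.1], [0.1, 0.0], [0.6, 0.2], [0.8, -0.4], [-0.4, -0.2]]
plate [ 0.52585967 -0.0890853  -0.20059248] [-0.4 -0.1  0.3  0.6  0.1 -0.5]
plate in guide [-0.02317982 -0.03839527] -0.1489401513680531
clip top guide [0.05299462 0.02324552] [ 0.60511499 -0.03145954  0.052     ]
clip bottom [0.04528811 0.02209065]
knob [ 0.08004942 -0.03479952] [ 0.62913688 -0.090824    0.112     ]
cap [-0.07882655  0.0788094 ] [0.47633836 0.03083607 0.018     ]
timer [-0.13701507  0.09768328] [0.41920189 0.05268901 0.018     ]
tube [-0.00518724  0.14723044] [0.55341199 0.09536391 0.114     ]
```

```bash
cat >> h.py <<'E'
G=np.array([0.5510,-0.0519,-0.0517])
from scipy.spatial.transform import Rotation as Ro
def g2w(p,G=G):
    c,s=np.cos(G[2]),np.sin(G[2]); return np.array([G[0]+c*p[0]-s*p[1],G[1]+s*p[0]+c*p[1],p[2]])
def w2g(w,G=G):
    c,s=np.cos(G[2]),np.sin(G[2]); d=np.array(w[:2])-G[:2]; return np.array([c*d[0]+s*d[1],-s*d[0]+c*d[1],w[2]])
def go(pts,ang=None):
    "guide-frame TCP targets -> dp in tool axes; ang: wanted yaw of tool x in guide"
    s=bot.sense(); R=Ro.from_euler('xyz',s['ee_rot'])
    y=s['ee_rot'][2]
    for p in pts: print('dp',R.inv().apply(g2w(p)-s['eef_pos']).round(4).tolist())
    if ang is not None: print('spin',round(float((y-(G[2]+ang)+np.pi)%(2*np.pi)-np.pi),4))
    print('at guide',w2g(s['eef_pos']).round(4),'yaw in guide',round(y-G[2],4),'rot',s['ee_rot'].round(4),'F',s['ft_force'].round(1),'gap',s['finger_gap'].round(4),'t',s['time_s'])
E
python3 - <<'E'
from h import *
go([w2g([.5,.2,.23]),(-.105,-.035,.2),(-.105,-.035,.1)],np.pi/2)
E
```

```text
dp [-0.2802, 0.3917, 0.0011]
dp [-0.5624, 0.4433, 0.0313]
dp [-0.5623, 0.4433, 0.1313]
spin -0.3241Traceback (most recent call last):
  File "<stdin>", line 2, in <module>
  File "h.py", line 31, in go
    print('at guide',w2g(s['eef_pos']).round(4),'yaw in guide',round(y-G[2],4),'rot',s['ee_rot'].round(4),'F',s['ft_force'].round(1),'gap',s['finger_gap'].round(4),'t',s['time_s'])
                                                                                                                                           ^^^^^^^^^^^^^^^^^^^^^
AttributeError: 'float' object has no attribute 'round'
```

>>> send_rows(
  rows=[
    {"dp":[-0.035,0.049,0],"spin":-0.05},
    {"dp":[-0.07,0.098,0],"spin":-0.1},
    {"dp":[-0.105,0.147,0],"spin":-0.15},
    {"dp":[-0.14,0.196,0],"spin":-0.2},
    {"dp":[-0.175,0.245,0],"spin":-0.25},
    {"dp":[-0.21,0.294,0],"spin":-0.324},
    {"dp":[-0.245,0.343,0],"spin":-0.324},
    {"dp":[-0.28,0.39,0],"spin":-0.324},
    {"dp":[-0.34,0.4,0.005],"spin":-0.324},
    {"dp":[-0.4,0.41,0.01],"spin":-0.324},
    {"dp":[-0.46,0.42,0.02],"spin":-0.324},
    {"dp":[-0.52,0.435,0.03],"spin":-0.324},
  ],
  grip=0,
)

```text
time_s: 1.7
eef_pos: [0.4515, -0.0405, 0.2012]
ee_rot: [3.141, 0.001, 1.519]
ft_force: [-0.1, -0.5, -0.1]
finger_gap: 0.0854
```

```bash
sed -i "s/s\['finger_gap'\].round(4)/round(s['finger_gap'],4)/" h.py; python3 - <<'E'
from h import *
go([(-.105,-.035,.2),(-.105,-.035,.1),(-.105,-.035,.016)],np.pi/2)
cap('wrist','w1.png')
E
```

```text
dp [-0.0413, -0.0051, 0.0013]
dp [-0.0412, -0.0051, 0.1013]
dp [-0.0411, -0.0052, 0.1853]
spin 0.0003
at guide [-0.0999  0.0063  0.2012] yaw in guide 1.5711 rot [3.1413e+00 8.0000e-04 1.5194e+00] F [-0.1 -0.5 -0.1] gap 0.0854 t 1.7
```

View pics/w1.png

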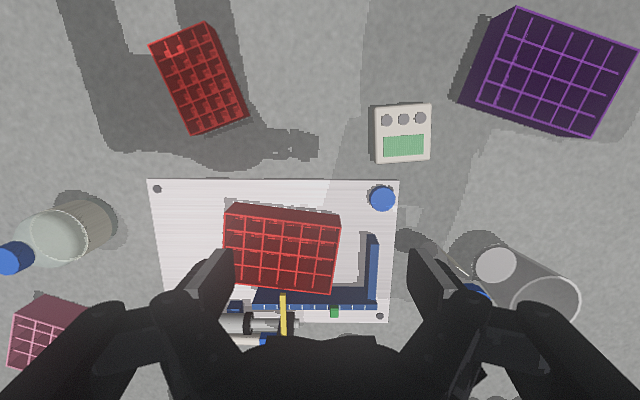

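The wrist view shows the plate at (285,245) with its near face at the top. The timer (403,132) and the small red decoy (200,78) are clear of my approach strip. Now I descend in front of the plate.

>>> send_rows(
  rows=[
    {"dp":[-0.041,-0.005,0.03],"spin":0},
    {"dp":[-0.041,-0.005,0.08],"spin":0},
    {"dp":[-0.041,-0.005,0.13],"spin":0},
    {"dp":[-0.041,-0.005,0.17],"spin":0},
    {"dp":[-0.041,-0.005,0.184],"spin":0},
    {"dp":[-0.041,-0.005,0.184],"spin":0},
  ],
)

```text
time_s: 2.5
eef_pos: [0.4425, -0.0873, 0.0161]
ee_rot: [-3.139, 0.002, 1.517]
ft_force: [0.1, 0.6, -0.3]
finger_gap: 0.0856
```

```bash
python3 - <<'E'
from h import *
go([(-.105,-.035,.016),(-.06,-.035,.016),(-.054,-.035,.016)],np.pi/2)
E
```

```text
dp [0.006, 0.0015, 0.0001]
dp [0.0061, 0.0465, -0.0001]
dp [0.0061, 0.0525, -0.0001]
spin -0.0019
at guide [-0.1066 -0.041   0.0161] yaw in guide 1.5689 rot [-3.1389e+00  2.2000e-03  1.5172e+00] F [ 0.1  0.6 -0.3] gap 0.0856 t 2.5
```

>>> send_rows(
  rows=[
    {"dp":[0.003,0.006,0],"spin":-0.002},
    {"dp":[0.006,0.012,0],"spin":-0.002},
    {"dp":[0.006,0.017,0],"spin":-0.002},
    {"dp":[0.006,0.022,0],"spin":-0.002},
    {"dp":[0.006,0.026,0],"spin":-0.002},
    {"dp":[0.006,0.03,0],"spin":-0.002},
    {"dp":[0.006,0.034,0],"spin":-0.002},
    {"dp":[0.006,0.038,0],"spin":-0.002},
    {"dp":[0.006,0.041,0],"spin":-0.002},
    {"dp":[0.006,0.044,0],"spin":-0.002},
    {"dp":[0.006,0.046,0],"spin":-0.002},
    {"dp":[0.006,0.046,0],"spin":-0.002},
  ],
)

```text
time_s: 4.0
eef_pos: [0.4889, -0.0838, 0.0159]
ee_rot: [-3.139, 0.002, 1.519]
ft_force: [-0.4, -0.4, 0.1]
finger_gap: 0.0856
```

```bash
python3 - <<'E'
from h import *
go([(-.054,-.035,.016)],np.pi/2)
f=cap('top')['frame'][135:260,270:430]
cv2.imwrite('pics/crop1.png',cv2.resize(f,None,fx=4.8,fy=4.8,interpolation=cv2.INTER_CUBIC))
E
```

```text
dp [0.0001, 0.0064, -0.0001]
spin 0.0002
at guide [-0.0604 -0.0351  0.0159] yaw in guide 1.571 rot [-3.1390e+00  2.3000e-03  1.5193e+00] F [-0.4 -0.4  0.1] gap 0.0856 t 4.0
```

View pics/crop1.png

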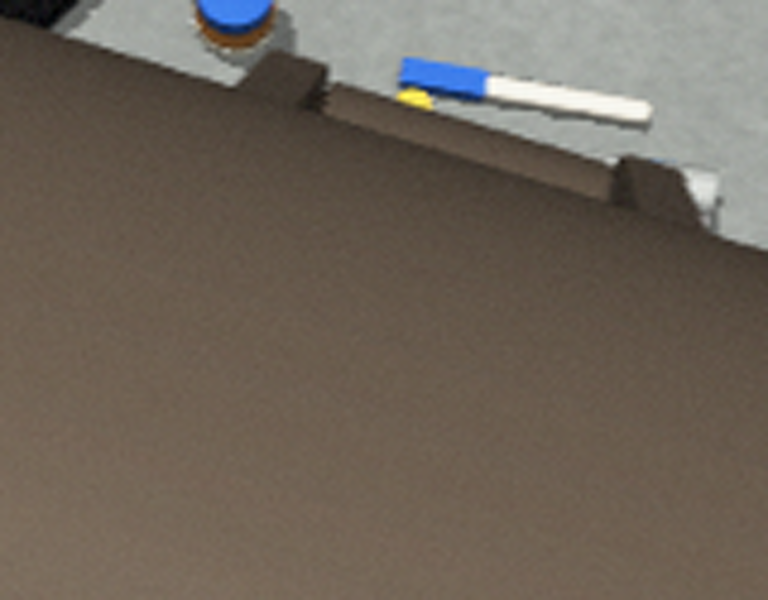

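The arm hides the guide in the top view, so I'll go by force, with the wrist view as backup.

>>> send_rows(
  rows=[
    {"dp":[0,0.001,0],"spin":0},
    {"dp":[0,0.002,0],"spin":0},
    {"dp":[0,0.003,0],"spin":0},
    {"dp":[0,0.004,0],"spin":0},
    {"dp":[0,0.005,0],"spin":0},
    {"dp":[0,0.005,0],"spin":0},
  ],
)

```text
time_s: 4.8
eef_pos: [0.494, -0.0841, 0.0159]
ee_rot: [-3.139, 0.002, 1.519]
ft_force: [-0.0, -0.1, -0.1]
finger_gap: 0.0854
```

```bash
python3 - <<'E'
from h import *
go([(-.054,-.035,.016)],np.pi/2)
cap('wrist','w2.png')
E
```

```text
dp [0.0001, 0.0013, -0.0001]
spin 0.0002
at guide [-0.0553 -0.0351  0.0159] yaw in guide 1.571 rot [-3.1393e+00  2.3000e-03  1.5193e+00] F [-0.  -0.1 -0.1] gap 0.0854 t 4.8
```

View pics/w2.png

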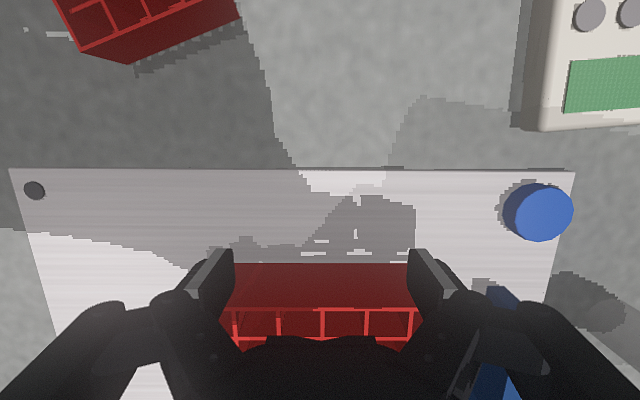

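```bash
python3 - <<'E'
from h import *
c=bot.capture('wrist')
r=lambda u,v,z:w2g(ray(c,[(u,v)],z)[0]).round(4)
print('slab front edge',r(100,169,.006),r(500,169,.006),'left corner',r(575,171,.006))
print('plate bottom',r(240,263,.006),r(320,263,.006),r(410,263,.006))
print('plate top',r(240,309,.047),r(320,309,.047),r(405,308,.047))
print('pad tips',r(222,250,.029),r(418,250,.029))
print('cap top',r(540,212,.018))
E
```

```text
slab front edge [-0.0995 -0.1518  0.006 ] [-0.0998  0.059   0.006 ] left corner [-0.0987  0.0984  0.006 ]
plate bottom [-0.0445 -0.0822  0.006 ] [-0.0446 -0.0357  0.006 ] [-0.0447  0.0165  0.006 ]
plate top [-0.0437 -0.0712  0.047 ] [-0.0438 -0.0355  0.047 ] [-0.0445  0.0023  0.047 ]
pad tips [-0.0638 -0.0833  0.029 ] [-0.0641  0.012   0.029 ]
cap top [-0.08    0.0755  0.018 ]
```

The wrist view is calibrated within about 1 mm (slab edge at −99.7 mm). The plate is parallel to the guide and its near face is at −44.5 mm, with −42.75 mm as the target. I'll push about 2 mm more.

>>> send_rows(
  rows=[
    {"dp":[0,0.001,0],"spin":0},
    {"dp":[0,0.002,0],"spin":0},
    {"dp":[0,0.0025,0],"spin":0},
    {"dp":[0,0.0025,0],"spin":0},
  ],
)

```text
time_s: 5.4
eef_pos: [0.4966, -0.0842, 0.0159]
ee_rot: [-3.139, 0.002, 1.519]
ft_force: [-0.0, 0.2, -0.7]
finger_gap: 0.0853
```

>>> send_rows(
  rows=[
    {"dp":[0,0.0005,0],"spin":0},
    {"dp":[0,0.001,0],"spin":0},
    {"dp":[0,0.001,0],"spin":0},
  ],
)

```text
time_s: 5.78
eef_pos: [0.4969, -0.0842, 0.0159]
ee_rot: [-3.138, 0.002, 1.519]
ft_force: [-6.0, -0.9, 3.2]
finger_gap: 0.0853
```

Stop contact is felt: 6 N at TCP guide x ≈ −52.4 mm. Next I back off, lift, turn the jaws along guide x and go to the −y side.

```bash
python3 - <<'E'
from h import *
go([(-.065,-.035,.016),(-.065,-.035,.15),(-.005,-.14,.15),(-.005,-.14,.022)],0)
E
```

```text
dp [0.0001, -0.0126, -0.0001]
dp [-0.0002, -0.0131, -0.1341]
dp [-0.1052, 0.0469, -0.134]
dp [-0.105, 0.0473, -0.006]
spin 1.5709
at guide [-0.0524 -0.0351  0.0159] yaw in guide 1.5709 rot [-3.1383e+00  2.2000e-03  1.5192e+00] F [-6.  -0.9  3.2] gap 0.0853 t 5.775
```

>>> send_rows(
  rows=[
    {"dp":[0,-0.013,0],"spin":0},
    {"dp":[0,-0.013,-0.05],"spin":0},
    {"dp":[0,-0.013,-0.1],"spin":0},
    {"dp":[-0.01,-0.005,-0.134],"spin":0.18},
    {"dp":[-0.03,0.005,-0.134],"spin":0.36},
    {"dp":[-0.05,0.015,-0.134],"spin":0.54},
    {"dp":[-0.07,0.025,-0.134],"spin":0.72},
    {"dp":[-0.09,0.035,-0.134],"spin":0.9},
    {"dp":[-0.105,0.047,-0.134],"spin":1.08},
    {"dp":[-0.105,0.047,-0.134],"spin":1.26},
    {"dp":[-0.105,0.047,-0.134],"spin":1.44},
    {"dp":[-0.105,0.047,-0.134],"spin":1.571},
  ],
  grip=0.6,
)

```text
time_s: 7.28
eef_pos: [0.5383, -0.1912, 0.1497]
ee_rot: [3.139, 0.003, -0.057]
ft_force: [-1.5, -0.7, 0.2]
finger_gap: 0.0343
```

```bash
python3 - <<'E'
from h import *
go([(-.005,-.14,.15),(-.005,-.14,.022)],0)
cap('wrist','w3.png')
E
```

```text
dp [0.0005, 0.0003, -0.0003]
dp [0.001, -0.0, 0.1277]
spin -0.0054
at guide [-0.0055 -0.1397  0.1497] yaw in guide -0.0054 rot [ 3.1395  0.0034 -0.0571] F [-1.5 -0.7  0.2] gap 0.0343 t 7.275
```

View pics/w3.png

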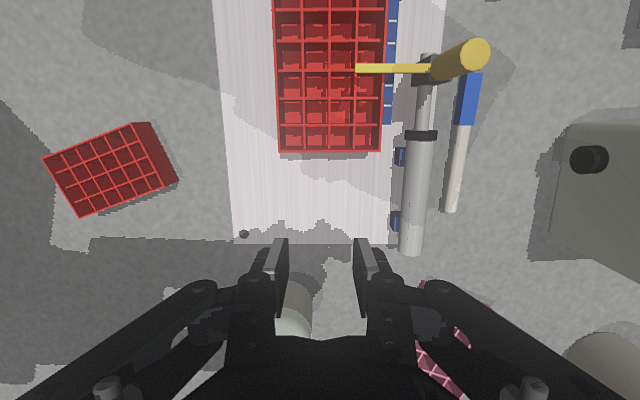

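The plate is square to the guide and against the far rail, with its −y end at row 152. The bottle top is near (295,315). Now I work out the distances.

```bash
python3 - <<'E'
from h import *
c=bot.capture('wrist')
r=lambda u,v,z:w2g(ray(c,[(u,v)],z)[0]).round(4)
print('plate -y top corners',r(280,152,.047),r(381,152,.047)); print('bottle',r(295,300,.1)); print('slab edge',r(300,244,.006),'knob',r(476,54,.112),'tip',r(357,69,.061))
E
```

```text
plate -y top corners [-0.0397 -0.0983  0.047 ] [ 0.0446 -0.0992  0.047 ]
bottle [-0.0264 -0.2042  0.1   ]
slab edge [-0.029  -0.2011  0.006 ] knob [ 0.0818 -0.0374  0.112 ] tip [ 0.0214 -0.0372  0.061 ]
```

>>> send_rows(
  rows=[
    {"dp":[0.001,0,0.04],"spin":-0.005},
    {"dp":[0.001,0,0.09],"spin":-0.005},
    {"dp":[0.001,0,0.12],"spin":-0.005},
    {"dp":[0.001,0,0.128],"spin":-0.005},
    {"dp":[0.001,0,0.128],"spin":-0.005},
  ],
)

```text
time_s: 8.0
eef_pos: [0.5388, -0.1914, 0.0219]
ee_rot: [3.14, 0.004, -0.047]
ft_force: [0.6, 1.0, 0.7]
finger_gap: 0.0341
```

```bash
python3 - <<'E'
from h import *
go([(-.005,-.12,.022),(-.005,-.08,.022),(-.005,-.075,.022)],0)
E
```

```text
dp [0.0, -0.02, -0.0001]
dp [0.0002, -0.06, -0.0002]
dp [0.0002, -0.065, -0.0002]
spin 0.0044
at guide [-0.0049 -0.14    0.0219] yaw in guide 0.0044 rot [ 3.1396  0.0036 -0.0473] F [0.6 1.  0.7] gap 0.0341 t 8.0
```

>>> send_rows(
  rows=[
    {"dp":[0,-0.01,0],"spin":0.004},
    {"dp":[0,-0.02,0],"spin":0.004},
    {"dp":[0,-0.026,0],"spin":0.004},
    {"dp":[0,-0.031,0],"spin":0.004},
    {"dp":[0,-0.036,0],"spin":0.004},
    {"dp":[0,-0.041,0],"spin":0.004},
    {"dp":[0,-0.046,0],"spin":0.004},
    {"dp":[0,-0.051,0],"spin":0.004},
    {"dp":[0,-0.056,0],"spin":0.004},
    {"dp":[0,-0.06,0],"spin":0.004},
    {"dp":[0,-0.062,0],"spin":0.004},
    {"dp":[0,-0.062,0],"spin":0.004},
  ],
)

```text
time_s: 9.5
eef_pos: [0.5417, -0.1292, 0.0218]
ee_rot: [3.14, 0.004, -0.051]
ft_force: [-0.2, 0.7, -0.1]
finger_gap: 0.0342
```

>>> send_rows(
  rows=[
    {"dp":[0,-0.001,0],"spin":0},
    {"dp":[0,-0.002,0],"spin":0},
    {"dp":[0,-0.002,0],"spin":0},
  ],
)

```text
time_s: 9.88
eef_pos: [0.5416, -0.1274, 0.0217]
ee_rot: [3.14, 0.004, -0.051]
ft_force: [-1.1, -2.7, 1.3]
finger_gap: 0.0342
```

```bash
python3 - <<'E'
from h import *
go([(-.005,-.075,.022)],0)
cap('wrist','w4.png')
E
```

```text
dp [0.0005, -0.0009, -0.0003]
spin 0.0005
at guide [-0.0055 -0.0759  0.0217] yaw in guide 0.0005 rot [ 3.1396  0.004  -0.0512] F [-1.1 -2.7  1.3] gap 0.0342 t 9.875
```

View pics/w4.png

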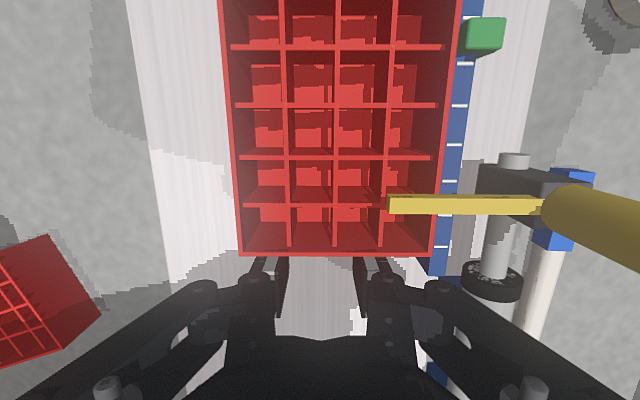

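The plate fills the view with its −y edge at row 253 against the fingers. It is parallel to the rail, and the clip is at (485,36). I'll push a little more to confirm firm contact with the side stop.

>>> send_rows(
  rows=[
    {"dp":[0,-0.0007,0],"spin":0},
    {"dp":[0,-0.0015,0],"spin":0},
    {"dp":[0,-0.0015,0],"spin":0},
  ],
)

```text
time_s: 10.3
eef_pos: [0.5414, -0.1271, 0.0218]
ee_rot: [3.139, 0.004, -0.051]
ft_force: [-5.5, -19.7, 2.1]
finger_gap: 0.0339
```

```bash
python3 - <<'E'
from h import *
go([(-.005,-.075,.022)],0)
c=bot.capture('wrist')
r=lambda u,v,z:w2g(ray(c,[(u,v)],z)[0]).round(4)
print('plate -y top edge (row ~253)',r(242,254,.047),r(433,254,.047)); print('clip top corners',r(473,18,.052),r(505,18,.052),r(468,50,.052))
cv2.imwrite('pics/w5.png',c['frame'])
E
```

```text
dp [0.0007, -0.0006, -0.0002]
spin 0.0003
at guide [-0.0057 -0.0756  0.0218] yaw in guide 0.0003 rot [ 3.1386  0.0042 -0.0514] F [ -5.5 -19.7   2.1] gap 0.0339 t 10.3
plate -y top edge (row ~253) [-0.041  -0.0641  0.047 ] [ 0.0435 -0.0639  0.047 ]
clip top corners [0.0451 0.0264 0.052 ] [0.0558 0.0263 0.052 ] [0.0449 0.0166 0.052 ]
```

Firm contact: 20 N, with the plate edge at y = −64 mm as registered. Now I go back for a confirming +x push.

```bash
python3 - <<'E'
from h import *
go([(-.005,-.09,.022),(-.005,-.09,.15),(-.075,-.012,.15)],np.pi/2)
E
```

```text
dp [0.0007, 0.0144, -0.0002]
dp [0.0001, 0.0148, -0.1282]
dp [-0.0699, -0.0633, -0.1281]
spin -1.5705
at guide [-0.0057 -0.0756  0.0218] yaw in guide 0.0003 rot [ 3.1387  0.0042 -0.0514] F [ -5.5 -19.    1.6] gap 0.0339 t 10.35
```

>>> send_rows(
  rows=[
    {"dp":[0,0.015,0],"spin":0},
    {"dp":[0,0.015,-0.05],"spin":0},
    {"dp":[0,0.015,-0.1],"spin":0},
    {"dp":[-0.01,0,-0.128],"spin":-0.18},
    {"dp":[-0.025,-0.015,-0.128],"spin":-0.36},
    {"dp":[-0.04,-0.03,-0.128],"spin":-0.54},
    {"dp":[-0.055,-0.045,-0.128],"spin":-0.72},
    {"dp":[-0.07,-0.063,-0.128],"spin":-0.9},
    {"dp":[-0.07,-0.063,-0.128],"spin":-1.08},
    {"dp":[-0.07,-0.063,-0.128],"spin":-1.26},
    {"dp":[-0.07,-0.063,-0.128],"spin":-1.44},
    {"dp":[-0.07,-0.063,-0.128],"spin":-1.571},
  ],
  grip=0,
)

```text
time_s: 11.85
eef_pos: [0.4754, -0.0605, 0.1499]
ee_rot: [-3.138, 0.003, 1.525]
ft_force: [-0.5, 0.4, -0.3]
finger_gap: 0.0852
```

```bash
python3 - <<'E'
from h import *
go([(-.075,-.012,.016),(-.054,-.012,.016)],np.pi/2)
E
```

```text
dp [0.0009, 0.0006, 0.1339]
dp [0.0007, 0.0216, 0.1339]
spin 0.0055
at guide [-0.0751 -0.0125  0.1499] yaw in guide 1.5763 rot [-3.1375e+00  2.8000e-03  1.5246e+00] F [-0.5  0.4 -0.3] gap 0.0852 t 11.85
```

>>> send_rows(
  rows=[
    {"dp":[0,0,0.04],"spin":0.005},
    {"dp":[0,0,0.09],"spin":0.005},
    {"dp":[0,0,0.125],"spin":0.005},
    {"dp":[0,0,0.134],"spin":0.005},
    {"dp":[0,0.005,0.134],"spin":0.005},
    {"dp":[0,0.01,0.134],"spin":0.005},
    {"dp":[0,0.015,0.134],"spin":0.005},
    {"dp":[0,0.02,0.134],"spin":0.005},
    {"dp":[0,0.022,0.134],"spin":0.005},
    {"dp":[0,0.022,0.134],"spin":0.005},
  ],
)

```text
time_s: 13.1
eef_pos: [0.4968, -0.0618, 0.0159]
ee_rot: [-3.138, 0.003, 1.52]
ft_force: [0.1, 0.4, 0.1]
finger_gap: 0.0853
```

>>> send_rows(
  rows=[
    {"dp":[0,0.001,0],"spin":0},
    {"dp":[0,0.0015,0],"spin":0},
    {"dp":[0,0.0015,0],"spin":0},
  ],
)

```text
time_s: 13.48
eef_pos: [0.498, -0.0618, 0.0158]
ee_rot: [-3.137, 0.003, 1.52]
ft_force: [-2.4, 0.1, 1.1]
finger_gap: 0.0857
```

```bash
python3 - <<'E'
from h import *
go([(-.054,-.012,.016)],np.pi/2)
E
```

```text
dp [0.0007, -0.0016, -0.0002]
spin 0.0006
at guide [-0.0524 -0.0127  0.0158] yaw in guide 1.5714 rot [-3.1370e+00  2.7000e-03  1.5197e+00] F [-2.4  0.1  1.1] gap 0.0857 t 13.475
```

>>> send_rows(
  rows=[
    {"dp":[0,0.0008,0],"spin":0},
    {"dp":[0,0.0008,0],"spin":0},
  ],
)

```text
time_s: 13.72
eef_pos: [0.498, -0.0618, 0.0158]
ee_rot: [-3.136, 0.003, 1.52]
ft_force: [-5.4, 0.9, 4.4]
finger_gap: 0.0853
```

```bash
python3 - <<'E'
from h import *
go([(-.068,-.012,.016),(-.068,-.012,.18),(.08,-.035,.18),(.08,-.035,.068)],np.pi/2)
E
```

```text
dp [0.0006, -0.0156, -0.0002]
dp [0.0002, -0.0166, -0.1641]
dp [-0.0229, 0.1314, -0.165]
dp [-0.0226, 0.1321, -0.053]
spin 0.0006
at guide [-0.0524 -0.0126  0.0158] yaw in guide 1.5714 rot [-3.1356e+00  2.6000e-03  1.5197e+00] F [-5.4  0.9  4.4] gap 0.0853 t 13.725
```

Contact comes at the same x, so the plate has stayed against both stops. Back off, rise and go above the knob.

>>> send_rows(
  rows=[
    {"dp":[0,-0.016,0],"spin":0},
    {"dp":[0,-0.016,-0.05],"spin":0},
    {"dp":[0,-0.016,-0.1],"spin":0},
    {"dp":[0,-0.016,-0.15],"spin":0},
    {"dp":[-0.005,0.01,-0.165],"spin":0},
    {"dp":[-0.01,0.06,-0.165],"spin":0},
    {"dp":[-0.02,0.11,-0.165],"spin":0},
    {"dp":[-0.023,0.131,-0.165],"spin":0},
    {"dp":[-0.023,0.131,-0.165],"spin":0},
  ],
)

```text
time_s: 14.85
eef_pos: [0.6289, -0.0913, 0.1792]
ee_rot: [-3.135, 0.003, 1.519]
ft_force: [-0.6, -0.7, 0.0]
finger_gap: 0.0857
```

```bash
python3 - <<'E'
from h import *
go([(.08,-.035,.068)],np.pi/2)
cap('wrist','w6.png')
E
```

```text
dp [0.0006, 0.0008, 0.1112]
spin 0.0004
at guide [ 0.0799 -0.0353  0.1792] yaw in guide 1.5712 rot [-3.1354e+00  2.5000e-03  1.5195e+00] F [-0.6 -0.7  0. ] gap 0.0857 t 14.85
```

View pics/w6.png

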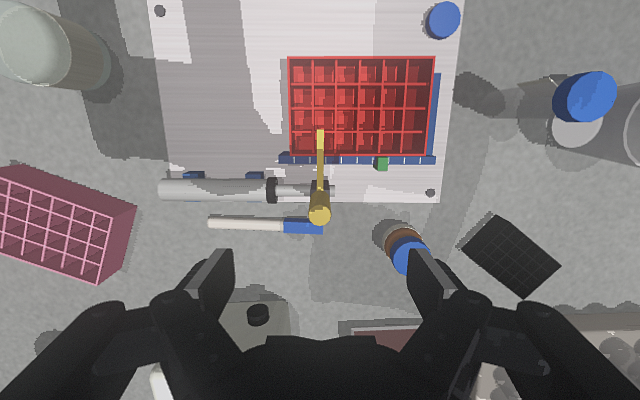

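The plate is flush in the corner, with its edge along the rail at row 155 and the side stop at column 436. The knob is at (319,214), the pointer at (320,135) and the clip at (382,163).

```bash
python3 - <<'E'
from h import *
f=cv2.imread('pics/w6.png'); c=bot.capture('wrist'); h=cv2.cvtColor(f,cv2.COLOR_BGR2HSV)
r=lambda u,v,z:w2g(ray(c,[(u,v)],z)[0]).round(4)
m=cv2.inRange(h,(20,100,80),(35,255,255)); m[:195]=0; m[:,350:]=0; m[:,:295]=0
ys,xs=np.where(m); print('yellow knob',xs.min(),xs.max(),ys.min(),ys.max())
print('knob top',r(319.5,214.5,.112))
m=cv2.inRange(h,(20,100,80),(35,255,255)); ys,xs=np.where(m[135:150,300:340]); u=xs.mean()+300; print('pointer',u,r(u,142,.061))
m=cv2.inRange(h,(45,80,40),(80,255,255)); m[:140]=0;m[180:]=0; n,l,st,ce=cv2.connectedComponentsWithStats(m[:,350:410]); st[:,0]+=350; print(st[1:])
b=st[1+np.argmax(st[1:,4])]; print('clip y',r(b[0]-.5,163,.052),r(b[0]+b[2]-.5,163,.052),r(b[0]+b[2]/2-.5,163,.052),r(b[0]+b[2]/2-.5,163,.048))
print('plate corners',[r(*p,.047) for p in((289,57),(434,57),(434,155),(291,155))])
E
```

```text
yellow knob 308 330 195 225
knob top [ 0.0789 -0.0363  0.112 ]
pointer 320.0 [ 0.0287 -0.0362  0.061 ]
[[378 157  10  14 132]]
clip y [0.0485 0.0172 0.052 ] [0.0485 0.0265 0.052 ] [0.0485 0.0219 0.052 ] [0.0491 0.0227 0.048 ]
plate corners [array([-0.042, -0.063,  0.047]), array([-0.042 ,  0.0616,  0.047 ]), array([0.0417, 0.0707, 0.047 ]), array([ 0.0419, -0.0635,  0.047 ])]
```

>>> send_rows(
  rows=[
    {"dp":[0,0.001,0.03],"spin":0},
    {"dp":[0,0.001,0.06],"spin":0},
    {"dp":[0,0.001,0.09],"spin":0},
    {"dp":[0,0.001,0.107],"spin":0},
    {"dp":[0,0.001,0.111],"spin":0},
    {"dp":[0,0.001,0.111],"spin":0},
  ],
)

```text
time_s: 15.7
eef_pos: [0.6276, -0.0912, 0.0691]
ee_rot: [-3.135, 0.002, 1.52]
ft_force: [-0.4, -0.4, -0.1]
finger_gap: 0.0857
```

>>> send_rows(
  rows=[
    {"dp":[0,0,0],"spin":0},
    {"dp":[0,0,0],"spin":0},
    {"dp":[0,0,0],"spin":0},
    {"dp":[0,0,0],"spin":0},
    {"dp":[0,0,0],"spin":0},
    {"dp":[0,0,0],"spin":0},
    {"dp":[0,0,0],"spin":0},
    {"dp":[0,0,0],"spin":0},
  ],
  grip=1,
  newtons=50,
)

```text
time_s: 16.7
eef_pos: [0.6278, -0.0916, 0.0694]
ee_rot: [-3.135, 0.003, 1.52]
ft_force: [-1.7, -3.5, 4.5]
finger_gap: 0.0168
```

```bash
python3 - <<'E'
from h import *
s=w2g(bot.sense()['eef_pos']); go([s+[0,.05,0],s+[0,.0575,0]],np.pi/2)
E
```

```text
dp [0.05, 0.0, -0.0001]
dp [0.0575, 0.0, -0.0002]
spin 0.0005
at guide [ 0.0787 -0.0357  0.0694] yaw in guide 1.5713 rot [-3.1351e+00  2.8000e-03  1.5196e+00] F [-1.7 -3.5  4.5] gap 0.0168 t 16.7
```

>>> send_rows(
  rows=[
    {"dp":[0.004,0,0],"spin":0},
    {"dp":[0.009,0,0],"spin":0},
    {"dp":[0.014,0,0],"spin":0},
    {"dp":[0.019,0,0],"spin":0},
    {"dp":[0.024,0,0],"spin":0},
    {"dp":[0.03,0,0],"spin":0},
    {"dp":[0.036,0,0],"spin":0},
    {"dp":[0.042,0,0],"spin":0},
    {"dp":[0.048,0,0],"spin":0},
    {"dp":[0.052,0,0],"spin":0},
    {"dp":[0.055,0,0],"spin":0},
    {"dp":[0.055,0,0],"spin":0},
  ],
)

```text
time_s: 18.2
eef_pos: [0.6309, -0.0363, 0.0694]
ee_rot: [-3.136, 0.003, 1.52]
ft_force: [0.3, -6.1, 3.0]
finger_gap: 0.0164
```

```bash
python3 - <<'E'
from h import *
go([(.079,.022,.0694)],np.pi/2)
cap('wrist','w7.png')
E
```

```text
dp [0.0023, 0.0, 0.0]
spin 0.001
at guide [0.079  0.0197 0.0694] yaw in guide 1.5718 rot [-3.1357e+00  3.1000e-03  1.5201e+00] F [ 0.3 -6.1  3. ] gap 0.0164 t 18.2
```

View pics/w7.png

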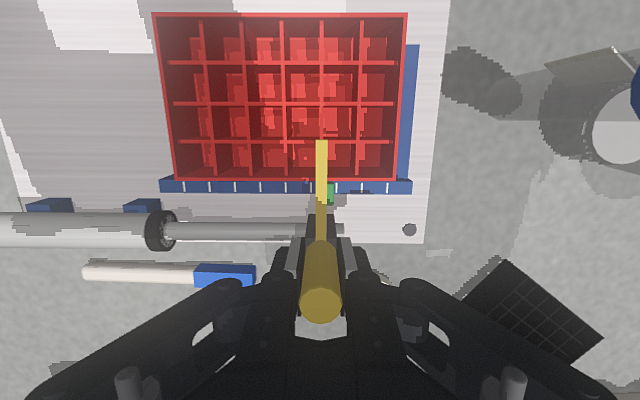

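The rod is out, the plate is still in the corner, and the pointer (321,175) covers most of the clip, whose right edge is at about 334. Fine measurement next.

```bash
python3 - <<'E'
from h import *
c=bot.capture('wrist'); f=c['frame']; h=cv2.cvtColor(f,cv2.COLOR_BGR2HSV)
r=lambda u,v,z:w2g(ray(c,[(u,v)],z)[0]).round(4)
Y=cv2.inRange(h,(20,100,80),(35,255,255)); g=cv2.inRange(h,(45,80,30),(85,255,255))
for v in(150,165,185,192):
  x=np.where(Y[v,300:345])[0]+300; print('ptr',v,x.min(),x.max(),r(x.min()-.5,v,.064),r(x.max()+.5,v,.064))
for v in range(180,208,4):
  x=np.where(g[v,300:350])[0]+300
  if len(x): print('clip',v,x.min(),x.max(),r(x.max()+.5,v,.052))
d=np.where(c['frame'][15:170,395:415,2]>120)
print('plate R edge',r(406,13,.047),'side stop top',r(420,60,.036))
E
```

```text
ptr 150 316 327 [0.0242 0.0167 0.064 ] [0.0242 0.0227 0.064 ]
ptr 165 316 326 [0.0318 0.0166 0.064 ] [0.0318 0.0223 0.064 ]
ptr 185 316 326 [0.0423 0.0166 0.064 ] [0.0422 0.0224 0.064 ]
ptr 192 316 326 [0.046  0.0166 0.064 ] [0.046  0.0224 0.064 ]
clip 184 327 333 [0.0444 0.0265 0.052 ]
clip 188 327 333 [0.0467 0.0265 0.052 ]
clip 192 327 333 [0.049  0.0266 0.052 ]
clip 196 327 333 [0.0514 0.0266 0.052 ]
clip 200 327 333 [0.0538 0.0266 0.052 ]
clip 204 327 331 [0.0561 0.0255 0.052 ]
plate R edge [-0.0415  0.0615  0.047 ] side stop top [-0.0221  0.0739  0.036 ]
```

Pointer centre is at 19.6 mm and clip centre at 21.5 mm, so pull 2 mm more. Then a close crop of the plate/side-stop seam.

>>> send_rows(
  rows=[
    {"dp":[0.001,0,0],"spin":0},
    {"dp":[0.002,0,0],"spin":0},
    {"dp":[0.002,0,0],"spin":0},
    {"dp":[0.002,0,0],"spin":0},
  ],
)

```text
time_s: 18.8
eef_pos: [0.631, -0.0344, 0.0695]
ee_rot: [-3.136, 0.003, 1.52]
ft_force: [-0.9, -6.7, 1.6]
finger_gap: 0.0167
```

```bash
python3 - <<'E'
from h import *
c=bot.capture('wrist'); f=c['frame']; h=cv2.cvtColor(f,cv2.COLOR_BGR2HSV)
r=lambda u,v,z:w2g(ray(c,[(u,v)],z)[0]).round(4)
Y=cv2.inRange(h,(20,100,80),(35,255,255)); g=cv2.inRange(h,(45,80,30),(85,255,255))
x=np.where(Y[185,290:345])[0]+290; print('ptr',r(x.min()-.5,185,.064),r(x.max()+.5,185,.064))
for v in(188,196):
  x=np.where(g[v,290:350])[0]+290; print('clip',x,r(x.min()-.5,v,.052),r(x.max()+.5,v,.052))
go([],np.pi/2); print(abs(bot.sense()['joint_velocities']).max())
cv2.imwrite('pics/seam.png',cv2.resize(f[0:215,260:440],None,fx=2.7*1.0,fy=2.7,interpolation=cv2.INTER_NEAREST))
print(c['frame'][100,385:420].tolist())
E
```

```text
ptr [0.0423 0.0181 0.064 ] [0.0423 0.0244 0.064 ]
clip [314 327 328 329 330] [0.0468 0.0173 0.052 ] [0.0467 0.0269 0.052 ]
clip [314 327 328 329] [0.0514 0.0173 0.052 ] [0.0514 0.0264 0.052 ]
spin 0.0012
at guide [0.079  0.0216 0.0694] yaw in guide 1.572 rot [-3.1358  0.0033  1.5203] F [-0.3 -7.2  2.1] gap 0.0166 t 18.85
0.0017842434426064964
[[49, 49, 97], [57, 53, 101], [53, 52, 100], [56, 52, 99], [54, 53, 101], [56, 56, 104], [58, 56, 107], [60, 57, 106], [56, 54, 101], [82, 82, 204], [87, 90, 221], [84, 88, 220], [79, 85, 234], [173, 117, 72], [165, 116, 92], [162, 115, 95], [161, 112, 93], [161, 113, 93], [162, 115, 94], [162, 116, 95], [162, 114, 94], [162, 113, 93], [159, 113, 93], [162, 115, 94], [163, 114, 95], [154, 99, 76], [204, 201, 203], [215, 217, 224], [212, 211, 217], [209, 208, 213], [210, 210, 214], [211, 209, 215], [210, 209, 214], [210, 209, 215], [210, 209, 214]]
```

View pics/seam.png

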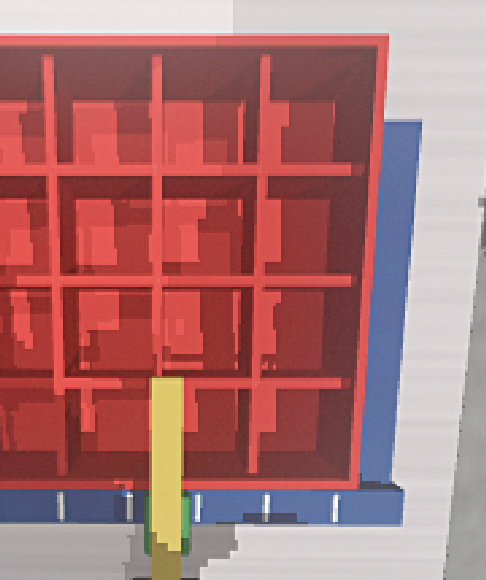

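```bash
python3 - <<'E'
from h import *
c=bot.capture('wrist')
r=lambda u,v,z:w2g(ray(c,[(u,v)],z)[0]).round(4)
print('plate edge',r(397.5,100,.047),'stop outer',r(410.5,100,.036),'diff should be .010')
x=lambda u,v,z:r(u,v,z)
col=c['frame'][165:215,250]; d=col[:,2].astype(int)-col[:,0]; print(d.tolist())
E
```

```text
plate edge [-0.0006  0.0624  0.047 ] stop outer [-0.0012  0.0725  0.036 ] diff should be .010
[60, 59, 56, 55, 56, 55, 53, 52, 50, 54, 68, 66, 84, 112, 116, 108, -72, -51, -48, -48, -49, -48, -49, -47, -48, -49, -53, -48, -16, 10, 4, 5, 4, 4, 4, 5, 3, 4, 6, 5, 4, 3, 4, 3, 4, 4, 5, 4, 5, 4]
```

The plate edge is 10.1 mm from the stop's outer edge (10 mm when flush), the red borders straight onto the rail, and the pointer is within 0.7 mm of the clip centre. Handing in.

```bash
python3 -c "
from h import *
print(bot.sign_off()); go([],np.pi/2)"
```

```text
the job is handed in; nothing more can be done
None
the job is handed in; nothing more can be done
```

The red plate is in the corner of both blue stops. I handed the job in at about 19 s while holding the yellow pointer over the green clip.

- **Plate:** I pushed it to the far stop, then the side stop (20 N), then the far stop again, and contact came at the same place as before. All of this was done with the rod still retracted. In the last pictures it borders straight onto the far rail. Its edge is 10.1 mm from the side stop's outer edge (10 mm when flush).
- **Pointer:** I gripped the knob at 50 N and pulled it about 57 mm. The pointer centre reads y = 21.3 mm and the clip centre 21.9 mm, with green showing on both sides. The arm was still, holding about 7 N against the spring.
- **Disagreements:** Readings of the plate's and side stop's y edges were 1.5–2.5 mm low in some wrist pictures. That is about the stated camera error, so I relied on differences and contact force. One automatically picked plate corner was off by about 7 mm; I took it for the side stop's edge and left it out.
- **Bystanders:** I planned clear of the other items and saw none of them moved in the pictures I viewed. I took no final picture of the whole bench.

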